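# Turn the leg carousel and seat the long round leg in the cradle

### The arm

A 6-joint arm with a two-finger parallel gripper is mounted at the origin on the work surface. World frame = base frame: x ahead of the robot, y to its left, z up, the work surface at z = 0. Lengths are in mm, angles in rad, forces in N, time in s.
With the tool pointing down it reaches from about 375 to 925 mm from the base axis. Payload 5.7 kg.
Tool frame: the origin (TCP) lies at the very end of the fingers, on their centre line; the grasp point (between the pads) lies tcp_to_grasp behind it (tcp_to_grasp is the distance from the TCP to the grasp point, in mm); z points along the fingers, y is the direction in which the jaws open and shut (so a half turn about z gives the same grasp; the last joint's range is limited). The gripper opens to 85 mm and grips with 20 to 120 N. Pads are 22 mm wide; open, the fingers measure 114 mm over their backs; the gripper's body (76 mm by 85 mm) begins 54 mm behind the grasp point. The pads swing forward as they close: fully open they stand 13 mm farther back than shut.
Start: joints at [0.993, 0.359, 1.51, -0, 1.272, -0.115], TCP at [267.861, 536.855, 231.267] pointing down, gripper open.
Joint ranges: [-2.97, 2.97], [-1.01, 2.36], [0.21, 2.38], [-0.96, 4.11], [0.2, 2.71], [-2.98, 2.98]. Speed limits (rad/s): [2.39, 2.39, 3.14, 3.14, 3.14, 3.14].

### API

Orientations are given as a unit quaternion [w, x, y, z].
In Python, from station import movep, move_l, goto_joints, ungrasp, close, pause, inverse_kinematics, camera, calibration, IKError, close_job, get_time, get_qpos, get_dq, get_joint_torque, get_ee_pos, get_ee_rot, get_force, get_torque, get_width, tcp_to_grasp gives the robot as it stands. Calls block until the motion is done:
- movep(position, orientation): joint-space move of the TCP to a pose.
- move_l(position, ori=None, velocity=150): straight line of the TCP; ori=None keeps the orientation; velocity is the mean speed in mm/s.
- goto_joints(angles): joint-space move.
- ungrasp() and close(strength=None): open the fingers fully, or close them until they stop; strength is the grip in N (None keeps the last).
- pause(seconds).
- inverse_kinematics(position, orientation): joint angles nearest the present ones, or None.
- camera(name): name is "scene" or "top"; returns the picture (420x560x3 uint8, red, green, blue); there is no depth.
- calibration(name): a dict with "fx", "fy", "cx", "cy" (pixels), "rvec" (rotation vector, rad) and "tvec" (3), from world to camera coordinates, as OpenCV has them. Camera axes: x right, y down, z forward; pixel columns grow to the right and rows downward; lengths in mm; the calibration is good to about 2 mm. A picture is of the moment at which its call begins. calibration takes no time and is no camera call.
A pose or a line that the arm cannot do raises IKError and nothing moves.
- close_job(): hands the job in, once; it reports no verdict.
Readings, each from a call of its own:
- get_time(): time.
- get_qpos(): joint angles.
- get_dq(): joint speeds.
- get_joint_torque(): joint torques, N m.
- get_ee_pos(): TCP position.
- get_ee_rot(): TCP orientation.
- get_force(): force on the tool from outside, world axes, zero at the start.
- get_torque(): the same for the moment, N m.
- get_width(): finger opening in mm.
Only numpy, scipy, OpenCV 4.12 (cv2) and the standard library are available. Lean on these libraries where they do the work, as an engineer would, in place of code of your own. Each camera call takes 0.05 s, during which the arm holds its last target. There are 200 camera calls.

### The job

Turn the carousel under the bench shelf until the long round furniture leg faces the robot, lift it out of its pocket, and lay it in the V cradle with its foot (the end without the stud) pushed gently but fully home against the stop plate. Do not bump the shelf, leave the other legs in their pockets and the things on the bench where they are, and let go of the leg at the end.

Things in the scene. Friction and masses are not known exactly. Their poses are not given: they have to be found in the camera images.
- bench_shelf: White board shelf over the middle of the carousel, fixed. Origin on the table, on the carousel's turning axis; x away from the robot (within 0.12 rad), y left. Board 18 mm thick, underside 205 mm up, x = -90 to +10 mm, y +-230 mm, on side panels at y = +-221 mm. It overhangs the pocket that faces the robot: a gripper must lean back towards the robot, 25 to 45 degrees from vertical.
- rotor: The carousel: plywood disc 384 mm across, top 32 mm above the table. Turns both ways about its vertical axis, at least a full turn, with friction (0.3 N m, about 2 N at a post), and stays where left. Origin on the turning axis, 18 mm up. Pockets k = 0 to 3 at k x 90 degrees counter-clockwise from its -x direction; half-way between them upright steel posts to push it by, 16 mm thick, 175 mm from the axis, tops 105 mm up.
- long_round_center (a point): THE WANTED LEG: plain light wood, round, 32 mm thick, 130 mm long, a steel stud 8 mm thick and 20 mm long out of one end; 0.06 to 0.15 kg. Point: middle of the wooden part, on the axis; x along the axis from foot to stud. It starts in pocket 0, foot end down and outward on the lip, stud end up and inward.
- short_square_center (a point): Other leg, square, 30 x 30 mm, 100 mm long plus 20 mm stud, in pocket 1, to be left in its pocket. Point: its middle; x from foot to stud.
- short_round_center (a point): Other leg, round, 32 mm thick, only 100 mm long plus 20 mm stud, in pocket 2, to be left in its pocket. Point: its middle; x from foot to stud.
- long_square_center (a point): Other leg, square, 30 x 30 mm, 130 mm long plus 20 mm stud, in pocket 3, to be left in its pocket. Point: its middle; x from foot to stud.
- pocket0 (a point): Pocket of the wanted leg: its centre at the start, 110 mm from the turning axis, 115 mm up; turns. Slopes down outwards at 0.55 rad: a 22 mm wide bar, two V saddles (12 mm thick, 20 mm to either side) 45 mm outward and 25 mm inward of this point along the slope, and a 36 mm wide lip 65 mm outward, ending 8 mm below the leg axis. Between the saddles the leg is free at its sides and 29 mm below its axis.
- pocket1 (a point): Pocket of the carousel: middle of the leg axis of a 130 mm leg resting in it, 110 mm from the turning axis, 115 mm above the table. Holds the short square leg.
- pocket2 (a point): Pocket of the carousel: middle of the leg axis of a 130 mm leg resting in it, 110 mm from the turning axis, 115 mm above the table. Holds the short round leg.
- pocket3 (a point): Pocket of the carousel: middle of the leg axis of a 130 mm leg resting in it, 110 mm from the turning axis, 115 mm above the table. Holds the long square leg.
- cradle: Cradle, fixed: plywood base 190 x 90 x 12 mm, two 90-degree V saddles (14 mm thick, reaching 20 mm to either side) at x = -45 and +45 mm, an upright stop plate (70 mm wide, 84 mm high, 12 mm thick) at its -x end. Origin: centre of the underside; x along the leg's axis away from the stop, away from the robot within 0.35 rad. Between the saddles a leg is free, 43 mm above the base plate.
- seat (a point): Where the wanted leg's centre lies when seated and home: 65 mm from the stop's face, 55 mm above the table; axes as the cradle.
- stop (a point): Point of the stop plate's inner face on the axis of a seated leg, 55 mm above the table; axes as the cradle. The foot's face must touch the plate here.
- glue: Bystander: white plastic bottle, 48 mm across, 120 mm tall; origin under its centre.
- tape: Bystander: empty cardboard ring, 90 mm across, 25 mm high; origin under its centre.
- driver: Bystander: screwdriver lying along its x axis, 200 mm long.
There are look-alikes about, which are no part of the job. Leave any blue or pink look-alike of the part that bears short_round_center alone.

How it is judged:
By the outcome, as a careful person would: the job done as asked, in the order asked, and still so for the second after the job is handed in, with the robot touching nothing.
It also fails if it takes over 72 s, if anything falls off the work surface, if the arm or the gripper's body presses on something with over 40 N, if the wrist force passes 120 N, or if a joint passes its speed limit or range.

## Working session

There is one attempt and no reset: what is moved stays moved. The work goes in short steps, each a Python script; the robot and the scene stay as the last script left them, time stands still between calls to the robot, and variables do not carry over. Pictures are saved under pics/ and viewed, on a budget of 10 in all, crops included, one or two more only if the job needs it, and the job is handed in when it is done.

```bash
mkdir -p pics; ls
python3 - <<'E'
from station import *
import cv2,numpy as np
for n in("scene","top"):
    im=camera(n);cv2.imwrite(f"pics/{n}0.png",cv2.resize(im[:,:,::-1],(800,600),interpolation=cv2.INTER_CUBIC))
    c=calibration(n);print(n,c, "pos",-cv2.Rodrigues(np.array(c["rvec"],float))[0].T@np.array(c["tvec"],float))
print(tcp_to_grasp if not callable(tcp_to_grasp) else tcp_to_grasp(),get_time(),get_ee_rot(),get_ee_pos(),get_force())
E
```

```text
pics
scene {'fx': 431.8427906821672, 'fy': 431.8427906821672, 'cx': 285.31525037747485, 'cy': 211.59016783429436, 'rvec': array([ 2.27774868,  1.19016288, -0.37437156]), 'tvec': array([-273.19112887, -338.9009751 , 1765.61843723])} pos [1216.92671454 -519.45393756 1247.45849947]
top {'fx': 379.12515706179374, 'fy': 379.12515706179374, 'cx': 279.0602100808505, 'cy': 202.4992950418704, 'rvec': array([ 2.15332455, -2.20034371,  0.09531595]), 'tvec': array([ -79.69531941,  562.25326312, 1282.64246746])} pos [ 446.57257518  -90.18325616 1326.68447288]
18.700000000000003 0.1 [-2.96056459e-04  2.29354788e-01  9.73342517e-01 -7.99070831e-04] [267.53352802 536.35898904 230.52201247] [ 0.28974527 -0.19147211 -0.06863651]
```

View pics/scene0.png

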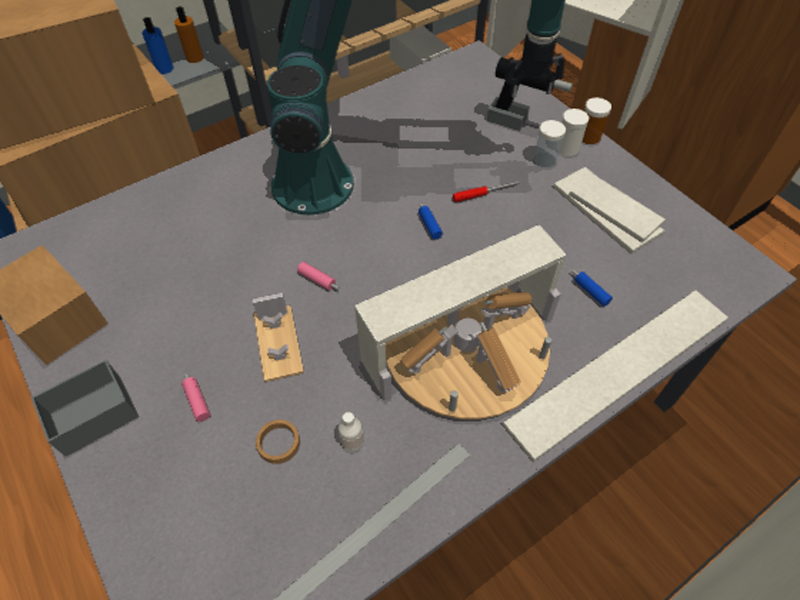

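View pics/top0.png

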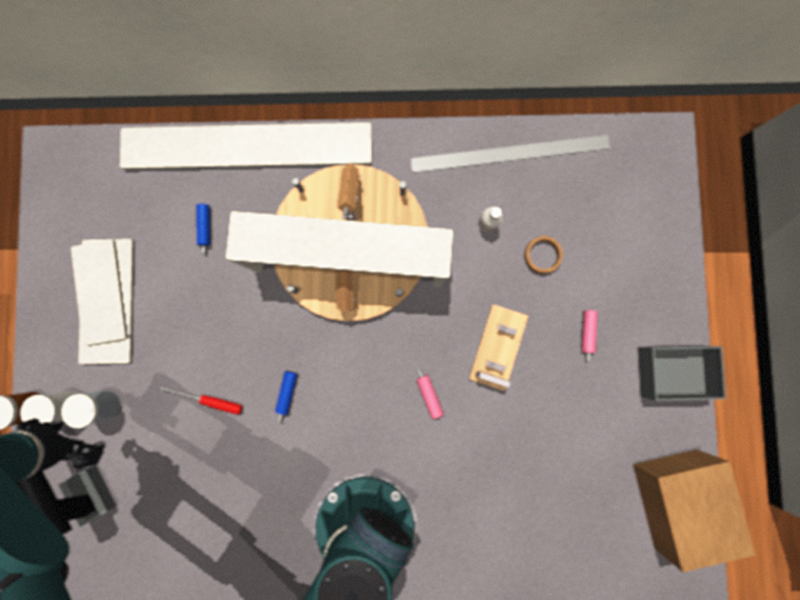

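Scene view (from the far side) shows the carousel with legs at (425,348), (498,358) and (510,300). One more is hidden under the shelf. The top view has legs at (347,290) front and (348,188) back, and the cradle at (498,348) with its stop at (492,381). Pink and blue look-alikes lie on the table. Next I'll enlarge the carousel.

Run:
```python
import cv2,numpy as np
from station import camera
a=camera("scene")[155:300,240:400,::-1];b=camera("top")[105:235,150:330,::-1]
cv2.imwrite("pics/s1.png",cv2.resize(a,(660,598),interpolation=cv2.INTER_CUBIC))
cv2.imwrite("pics/t1.png",cv2.resize(b,None,fx=4.4,fy=4.4,interpolation=cv2.INTER_CUBIC))
```

```text
(no output)
```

View pics/s1.png

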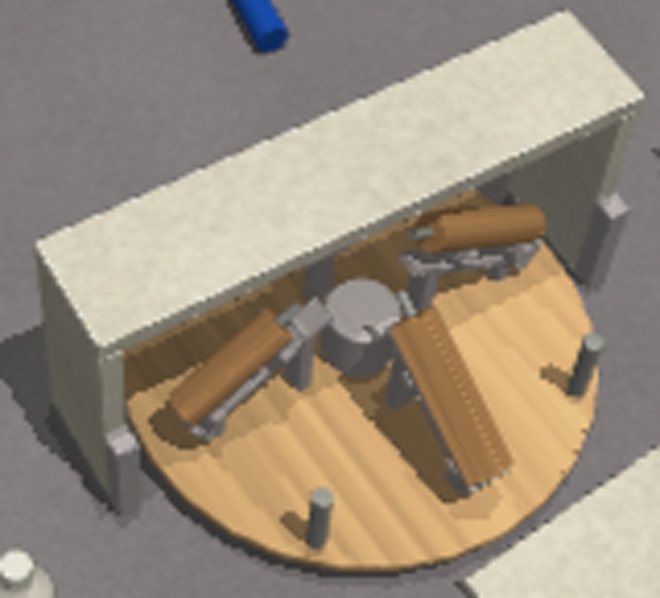

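View pics/t1.png

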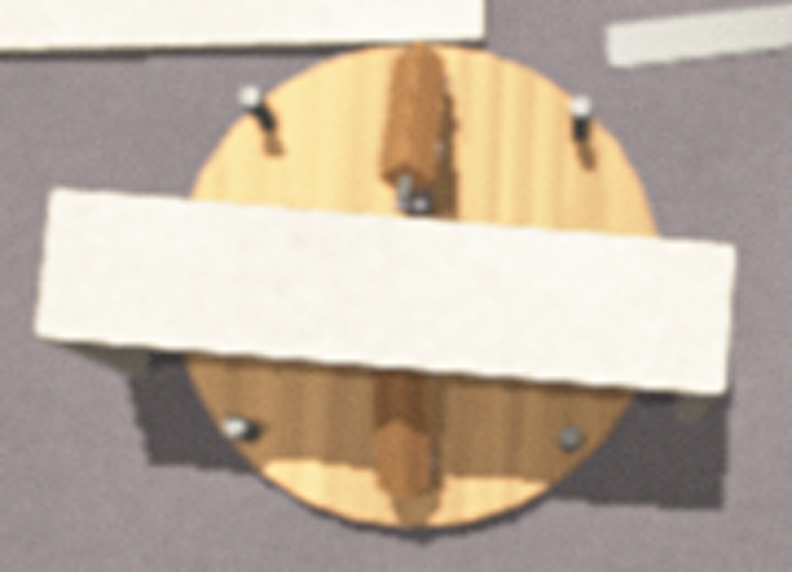

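Enlarged, the back leg at scene crop (450,400) shows flat faces and an edge, so it is square. The left one (235,365) and right one (480,228) look round. Post tops in the top crop are at (250,97), (582,105), (235,428) and (569,437). I'll fit the rotor, then project long and short hypotheses for each leg end.

```bash
cat > h.py <<'E'
import numpy as np,cv2
from station import *
from scipy.optimize import least_squares
from scipy.spatial.transform import Rotation as R
def cam(n):
    c=calibration(n);K=np.array([[c["fx"],0,c["cx"]],[0,c["fy"],c["cy"]],[0,0,1.]])
    return K,np.array(c["rvec"],float),np.array(c["tvec"],float)
def proj(n,P):
    K,r,t=cam(n);return cv2.projectPoints(np.array(P,float).reshape(-1,1,3),r,t,K,None)[0].reshape(-1,2)
def back(n,px,z):
    K,r,t=cam(n);Rm=cv2.Rodrigues(r)[0];o=-Rm.T@t
    d=(Rm.T@np.linalg.inv(K)@np.c_[np.array(px,float),np.ones(len(px))].T).T
    return o+d*((z-o[2])/d[:,2])[:,None]
E
python3 - <<'E'
from h import *
t=np.array([[250,97],[582,105],[235,428],[569,437]])/4.4+[150,105]
P=back("top",t,105)[:,:2];c=P.mean(0);print(P,c);d=P-c
print(np.hypot(*d.T),np.degrees(np.arctan2(d[:,1],d[:,0])))
s=back("top",np.array([[52,187],[735,243],[725,393],[36,338]])/4.4+[150,105],223);print("shelf",s)
th0=np.radians(np.mean((np.degrees(np.arctan2(d[:,1],d[:,0]))%90)-45));print("th",th0)
for nm,k in(("back",0),("left+y",1),("front",2),("right-y",3)):
    a=th0+k*np.pi/2;u=np.array([np.cos(a),np.sin(a)])
    pts=[[*(c+u*(110+s*np.cos(.55))),115-s*np.sin(.55)] for s in(65,-35,-65)]
    print(nm,"scene foot,short,long",(proj("scene",pts)-[240,155])*4.12, "top",(proj("top",pts)-[150,105])*4.4)
# cradle, on 800-px top picture: base corners (z=12): 
q=np.array([[495,305],[527,316],[501,390],[470,380]])*.7
print("cradle",back("top",q,12))
E
```

```text
[[ 807.81745681  140.69267641]
 [ 796.30311304 -107.53338098]
 [ 559.39279171  152.95813741]
 [ 547.44437501  -92.42526872]] [677.73943414  23.42304103]
[175.13554569 176.65483412 175.45731381 174.34917065] [  42.03570414  -47.84333366  132.41563702 -138.35897435]
shelf [[ 713.95581868  251.90171874  223.        ]
 [ 665.80928835 -206.33240894  223.        ]
 [ 564.82544736 -196.61604696  223.        ]
 [ 611.68095165  262.03140366  223.        ]]
th -0.05127326546451014
back scene foot,short,long [[488.02940358 468.79685114]
 [427.01340246 347.25773008]
 [408.68923999 310.75742591]] top [[420.22671671  57.49108806]
 [409.48402832 149.54179575]
 [406.05316955 178.93974218]]
left+y scene foot,short,long [[525.86737484 217.06542349]
 [449.11399344 224.78918383]
 [424.55916433 227.2601579 ]] top [[193.45879428 264.76697957]
 [294.77238085 254.85026966]
 [326.89951749 251.70562238]]
front scene foot,short,long [[242.78145474 164.60875644]
 [304.37293091 197.73784814]
 [324.34141958 208.47858587]] top [[403.66860137 489.76429386]
 [401.03694181 367.87776374]
 [400.20888444 329.52590327]]
right-y scene foot,short,long [[177.92247317 405.53009405]
 [275.52361677 317.55191055]
 [305.28186621 290.72766819]] top [[630.8098926  277.55841406]
 [515.84443596 261.31058984]
 [479.40821834 256.16113646]]
cradle [[ 518.10293314 -325.08529421   12.        ]
 [ 489.72314355 -401.69437284   12.        ]
 [ 313.87142164 -331.90380566   12.        ]
 [ 339.17717086 -258.39205123   12.        ]]
```

Observed ends against projections:
- **Back leg:** its upper end fits the long hypothesis, so it is the long square leg in pocket 3.
- **-y leg:** its upper end (275,325) fits the short hypothesis (275,318), so it is the short round leg.
- **+y leg:** its end (~428,232) fits the long hypothesis (424,227), and it is round. This is the wanted leg.
- **Front leg:** it must be the short square one, which matches the stated pocket order.

The rotor has to turn about +88° counter-clockwise. I'll do that by carrying the front-left post. First I'll look closely at the cradle.

Run:
```python
from h import *
a=camera("scene")[195:275,165:225,::-1];b=camera("top")[205:280,320:376,::-1]
a=cv2.resize(a,None,fx=7,fy=7,interpolation=cv2.INTER_CUBIC);b=cv2.resize(b,None,fx=6.8,fy=6.8,interpolation=cv2.INTER_CUBIC)
im=np.zeros((600,800,3),np.uint8);im[:a.shape[0],:a.shape[1]]=a;im[:b.shape[0],420:420+b.shape[1]]=b[:,:380]
cv2.imwrite("pics/c1.png",im)
# IK feasibility of planned poses
c=np.array([677.7,23.4]);ps=-.105
def ori(L,psi,flip=0):
    z=np.array([np.sin(L)*np.cos(psi),np.sin(L)*np.sin(psi),-np.cos(L)]);y=np.array([-np.sin(psi),np.cos(psi),0])*(-1 if flip else 1)
    q=R.from_matrix(np.c_[np.cross(y,z),y,z]).as_quat();return q[[3,0,1,2]],z
for f in(0,1):
  for a in(132.4,160,190,220):
    q,z=ori(.6,ps,f);a=np.radians(a);g=np.array([*(c+175*np.array([np.cos(a),np.sin(a)])),88])
    r=inverse_kinematics(list(g+18.7*z),list(q));print(f,None if r is None else np.round(r,2))
  q,z=ori(.55,ps,f);print("pk",inverse_kinematics([567,23,115]+18.7*z,list(q)))
  q,z=ori(0,-.367,f);print("cr",inverse_kinematics([400,-325,55]+18.7*z,list(q)))
```

```text
0 None
0 [0.11 0.43 2.3  3.74 0.21 1.16]
0 [-0.18  0.42  2.36  2.96  0.23  1.69]
0 [-0.39  0.44  2.26  2.27  0.21  2.2 ]
pk None
cr [-8.16403630e-01  5.04107925e-01  1.88208903e+00 -4.44089210e-16
  7.55395695e-01 -2.02019996e+00]
1 None
1 [ 0.11  0.43  2.3   3.74  0.21 -1.98]
1 [-0.18  0.42  2.36  2.96  0.23 -1.45]
1 [-0.39  0.44  2.26  2.27  0.21 -0.95]
pk None
cr [-8.16403630e-01  5.04107925e-01  1.88208903e+00 -4.44089210e-16
  7.55395695e-01  1.12139270e+00]
```

View pics/c1.png

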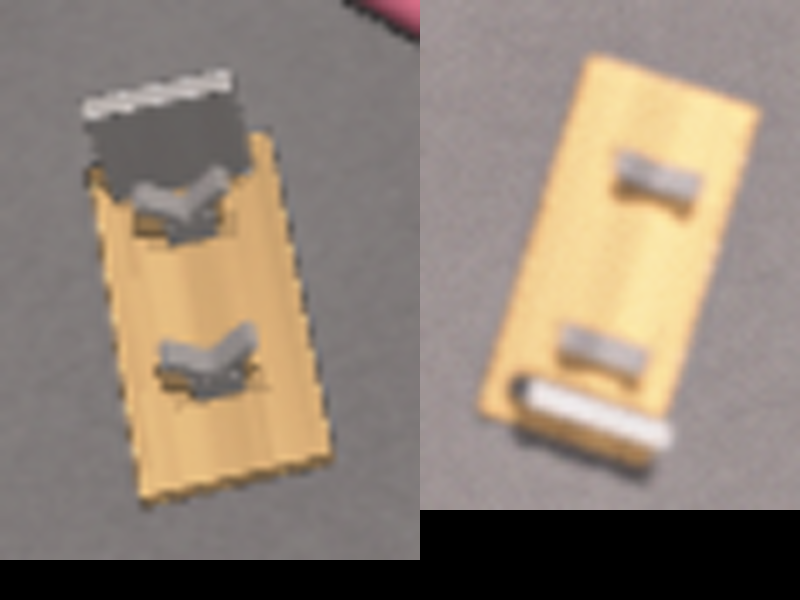

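Cradle in c1: the base and both saddles are clear, and the stop plate's top edge runs from (530,395) to (665,435) in the top half. In the scene half the plate's upper edge runs from (85,110) to (230,80). The arm is tight on the lean, so I'll scan lean and azimuth for feasibility and fit the cradle pose.

```bash
cat >> h.py <<'E'
def ori(L,psi,flip=0):
    z=np.array([np.sin(L)*np.cos(psi),np.sin(L)*np.sin(psi),-np.cos(L)]);y=np.array([-np.sin(psi),np.cos(psi),0])*(-1 if flip else 1)
    q=R.from_matrix(np.c_[np.cross(y,z),y,z]).as_quat();return q[[3,0,1,2]],z
C=np.array([677.7,23.4])
E
python3 - <<'E'
from h import *
ps=-.105
for L in(.44,.55,.62,.7,.785):
  for psi in(-.105,0.02,.15):
    out=[]
    for a,rad,z0 in((132.4,175,88),(176,175,88),(220,175,88),(174,110,115),(174,200,150),(178,110,115)):
      q,z=ori(L,psi,0);a=np.radians(a);g=np.array([*(C+rad*np.array([np.cos(a),np.sin(a)])),z0])
      r=inverse_kinematics(list(g+18.7*z),list(q));out.append("None" if r is None else str(np.round(r,2)[3:5]))
    print(L,psi,out)
# cradle fit: yaw,x,y
t0=np.array([420,0]);T=lambda p:(np.array(p)-t0)/6.8+[320,205];S=lambda p:np.array(p)/7+[165,195]
tp=T([[593,55],[760,110],[487,413]]);tm=np.array([[95,45,12],[95,-45,12],[-95,45,12]])
sp=S([[330,458],[143,500]]);sm=np.array([[95,45,12],[95,-45,12]])
# scene: camera at -y/+x side: left = -y
def W(p,m):
    c,s=np.cos(p[2]),np.sin(p[2]);return np.c_[p[0]+c*m[:,0]-s*m[:,1],p[1]+s*m[:,0]+c*m[:,1],m[:,2]]
f=lambda p:np.r_[(proj("top",W(p,tm))-tp).ravel(),(proj("scene",W(p,sm))-sp).ravel()]
r=least_squares(f,[415,-329,-.367]);print(r.x,f(r.x).round(2))
pl=[[x,y,84] for x in(-95,-83) for y in(35,-35)]+[[-45,y,50]for y in(20,-20)]+[[45,y,50]for y in(20,-20)]
P=W(r.x,np.array(pl,float));print("top",(proj("top",P)-[320,205])*6.8+t0,"scene",(proj("scene",P)-[165,195])*7)
E
```

```text
0.44 -0.105 ['[-0.54  0.28]', 'None', '[0.54 0.21]', '[-0.1   0.27]', '[-0.11  0.3 ]', '[-0.07  0.27]']
0.44 0.02 ['[-0.33  0.23]', 'None', '[0.72 0.27]', '[0.17 0.27]', '[0.15 0.3 ]', '[0.2  0.27]']
0.44 0.15 ['[0.01 0.2 ]', 'None', '[0.79 0.34]', '[0.41 0.31]', '[0.38 0.34]', '[0.43 0.31]']
0.55 -0.105 ['None', 'None', 'None', 'None', 'None', 'None']
0.55 0.02 ['None', 'None', '[1.55 0.23]', 'None', 'None', 'None']
0.55 0.15 ['None', '[2.06 0.2 ]', '[1.38 0.33]', 'None', '[0.97 0.21]', 'None']
0.62 -0.105 ['None', '[3.28 0.28]', '[2.38 0.24]', 'None', 'None', 'None']
0.62 0.02 ['None', '[2.84 0.29]', '[2.01 0.31]', 'None', 'None', 'None']
0.62 0.15 ['None', '[2.43 0.32]', '[1.72 0.38]', '[1.84 0.2 ]', '[1.68 0.2 ]', '[1.81 0.21]']
0.7 -0.105 ['[3.98 0.35]', 'None', '[2.62 0.41]', '[3.34 0.25]', 'None', '[3.28 0.25]']
0.7 0.02 ['[3.58 0.32]', 'None', '[2.29 0.44]', '[2.8  0.26]', 'None', '[2.75 0.27]']
0.7 0.15 ['[3.13 0.32]', 'None', '[1.99 0.49]', '[2.34 0.31]', 'None', '[2.3  0.32]']
0.785 -0.105 ['[3.8  0.51]', 'None', 'None', '[3.28 0.44]', 'None', '[3.23 0.44]']
0.785 0.02 ['[3.47 0.51]', 'None', 'None', '[2.91 0.46]', 'None', '[2.87 0.46]']
0.785 0.15 ['[3.13 0.52]', 'None', '[2.16 0.63]', '[2.55 0.48]', 'None', '[2.52 0.49]']
[ 4.17463412e+02 -3.33745017e+02 -3.20306307e-01] [-0.17 -0.63  0.2  -1.08 -0.08 -0.43 -0.11 -1.5  -1.03 -0.53]
top [[526.61956625 428.11973326]
 [667.7672337  471.90276462]
 [533.71145443 403.80749024]
 [674.75517324 447.51863433]
 [574.36373917 332.96134507]
 [652.61037531 357.1417276 ]
 [625.43110472 157.49139953]
 [703.26035808 181.38514887]] scene [[212.55621441  44.49933686]
 [ 66.1743752   77.92322521]
 [216.81934086  63.89547038]
 [ 69.793315    97.63232725]
 [211.00003137 174.59546685]
 [127.49990725 194.26119448]
 [243.95893338 329.43714042]
 [157.62758568 350.54836866]]
```

Cradle fit: origin about (417,-334), yaw -0.32, stop face about 70 mm behind the origin. For the post a lean of about 0.3 is enough, and for the leg about 0.46. I'll check the arc first, then carry it out.

```bash
cat > turn.py <<'E'
from h import *
import sys
L,psi=.3,-.05
q,z=ori(L,psi,1)
def g(a,h=88): a=np.radians(a);return np.array([*(C+175*np.array([np.cos(a),np.sin(a)])),h])+18.7*z
A=np.linspace(132.06,222.06,11)
for P in [g(A[0])-110*z]+[g(a) for a in A]+[g(A[-1])-110*z]:
    r=inverse_kinematics(list(P),list(q));print(None if r is None else np.round(r,2))
    if r is None: sys.exit()
if len(sys.argv)>1:
    movep(list(g(A[0])-110*z),list(q));move_l(list(g(A[0])),velocity=150)
    print(get_time(),get_force());close(25);print("w",get_width(),get_force())
    for a in A[1:]:
        move_l(list(g(a)),velocity=120);print(round(a),get_force().round(1),round(get_width(),1))
    ungrasp();move_l(list(g(A[-1])-130*z),velocity=250);print(get_time(),get_force())
    for n,s,k in(("top",np.s_[105:235,150:330],4.4),("scene",np.s_[155:300,240:400],4.1)):
        cv2.imwrite(f"pics/{n}2.png",cv2.resize(camera(n)[s][:,:,::-1],None,fx=k,fy=k,interpolation=cv2.INTER_CUBIC))
E
python3 turn.py
```

```text
[ 0.21  0.24  1.91 -0.12  0.71  1.91]
[ 0.19  0.44  1.94 -0.16  0.47  1.94]
[ 0.16  0.42  1.99 -0.14  0.44  1.9 ]
[ 0.11  0.4   2.04 -0.12  0.41  1.83]
[ 0.05  0.38  2.08 -0.08  0.38  1.75]
[-0.01  0.37  2.1  -0.03  0.37  1.64]
[-0.08  0.36  2.12  0.02  0.36  1.52]
[-0.15  0.36  2.12  0.08  0.36  1.4 ]
[-0.21  0.37  2.11  0.13  0.37  1.29]
[-0.27  0.38  2.09  0.17  0.39  1.2 ]
[-0.32  0.39  2.05  0.19  0.41  1.14]
[-0.35  0.41  2.01  0.21  0.44  1.1 ]
[-0.37  0.19  1.97  0.15  0.7   1.15]
```

```bash
python3 turn.py go | tail -14
```

```text
[-0.37  0.19  1.97  0.15  0.7   1.15]
2.9417 [-0.25497862  0.01834135 -0.07849796]
w 15.172995666404805 [-3.12374878  4.00165517  4.97367949]
141 [-3.4  1.6  6.6] 14.9
150 [-5.5  1.   7. ] 15.0
159 [-4.6  0.   7.6] 15.3
168 [-4.   0.5  5.7] 15.5
177 [-0.7 -2.1 -1.2] 15.1
186 [ 0.5 -0.8 -3.3] 14.7
195 [ 1.4 -0.3 -5.4] 15.1
204 [ 2.6 -0.3 -7. ] 15.4
213 [ 0.2 -0.6 -3.2] 15.3
222 [ 1.1 -0.2 -4.8] 15.3
8.675 [ 0.29821059  0.45922662 -0.23549613]
```

View pics/top2.png

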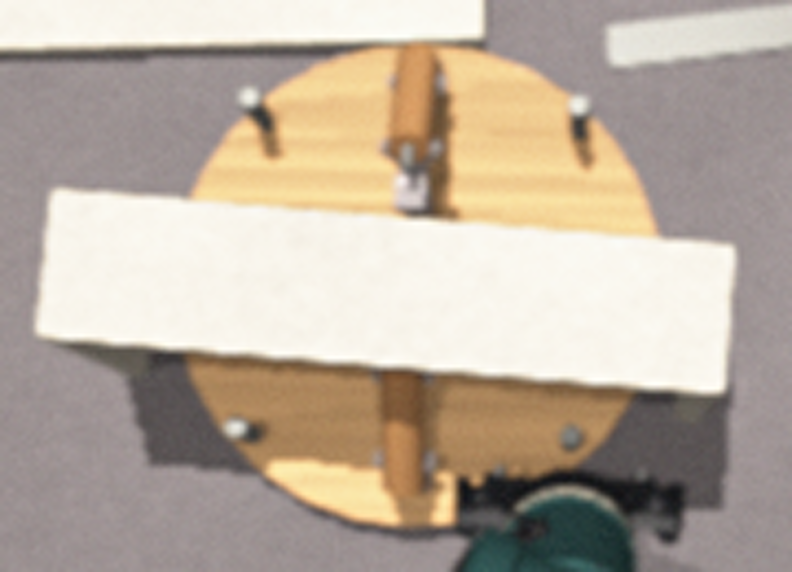

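The top view confirms a 90° turn: posts are back at the same places. A round leg with its foot at (405,492) now faces the robot, and the back leg's upper end (410,145) fits the short round one. Next is the grasp.

```bash
cat > pick.py <<'E'
from h import *
import sys
psi=np.radians(-2.94);q,z=ori(.46,psi,1)
u=-np.array([np.cos(psi),np.sin(psi),0]);n=u*np.sin(.55)+np.array([0,0,np.cos(.55)]);ax=u*np.cos(.55)-np.array([0,0,np.sin(.55)])
G=np.array([*C,0])+110*u+[0,0,115]+8*ax+18.7*z
pts=[G+120*u*.45+[0,0,110],G,G+24*n,G+24*n+70*u,G+24*n+110*u+[0,0,80]]
for P in pts:
    r=inverse_kinematics(list(P),list(q));print(np.round(P),None if r is None else np.round(r,2))
    if r is None: sys.exit()
if len(sys.argv)>1:
    movep(list(pts[0]),list(q));move_l(list(G),velocity=100)
    print(get_time(),get_force());close(45);print("w",get_width(),get_force())
    move_l(list(pts[2]),velocity=50);print(get_force(),get_width())
    move_l(list(pts[3]),velocity=120);move_l(list(pts[4]),velocity=200);print(get_time(),get_force(),get_width())
    for m,s,k in(("top",np.s_[105:275,150:390],3.3),("scene",np.s_[120:300,160:400],3.3)):
        cv2.imwrite(f"pics/{m}3.png",cv2.resize(camera(m)[s][:,:,::-1],None,fx=k,fy=k,interpolation=cv2.INTER_CUBIC))
E
python3 pick.py
```

```text
[515.  32. 204.] [-0.08  0.08  2.09  0.03  0.51  1.52]
[569.  29.  94.] [-0.08  0.36  2.11  0.06  0.21  1.49]
[557.  30. 115.] [-0.08  0.31  2.11  0.05  0.26  1.5 ]
[487.  33. 115.] None
```

```bash
python3 - <<'E'
s=open('pick.py').read()
s=s.replace("ori(.46,psi,1)","ori(.45,psi,1);q2,z2=ori(.12,psi,1);q1,z1=ori(.36,psi,1)")
s=s.replace("G+24*n+70*u,G+24*n+110*u+[0,0,80]]","G+24*n+50*u+[0,0,4]+18.7*(z1-z),G+24*n+100*u+[0,0,90]+18.7*(z2-z)];Q=[q,q,q,q1,q2]")
s=s.replace("for P in pts:","for P,qq in zip(pts,Q):").replace("list(P),list(q)","list(P),list(qq)")
s=s.replace("list(pts[3]),velocity","list(pts[3]),list(q1),velocity").replace("list(pts[4]),velocity","list(pts[4]),list(q2),velocity")
open('pick.py','w').write(s)
E
python3 pick.py
python3 - <<'E'
# geometry check of leg at via pose 3 (slope reduced .09)
import numpy as np
E
```

```text
[515.  32. 204.] [-0.08  0.09  2.08  0.03  0.53  1.52]
[569.  29.  94.] [-0.08  0.36  2.1   0.05  0.23  1.5 ]
[557.  30. 114.] [-0.08  0.31  2.11  0.04  0.28  1.5 ]
[505.  32. 118.] [-0.08  0.25  2.13  0.03  0.4   1.52]
[451.  35. 203.] [-0.08  0.12  1.94  0.    0.97  1.54]
```

```bash
python3 pick.py go | tail -4
```

```text
10.7167 [-0.05565374 -0.49604893 -0.69484368]
w 30.271770405213445 [-2.33789505  0.60991527  6.03666416]
[-0.14104221  0.15396206 -0.36315456] 30.966773359157738
13.1333 [-0.41187191  0.10107907 -0.1092492 ] 30.688784996388687
```

View pics/scene3.png

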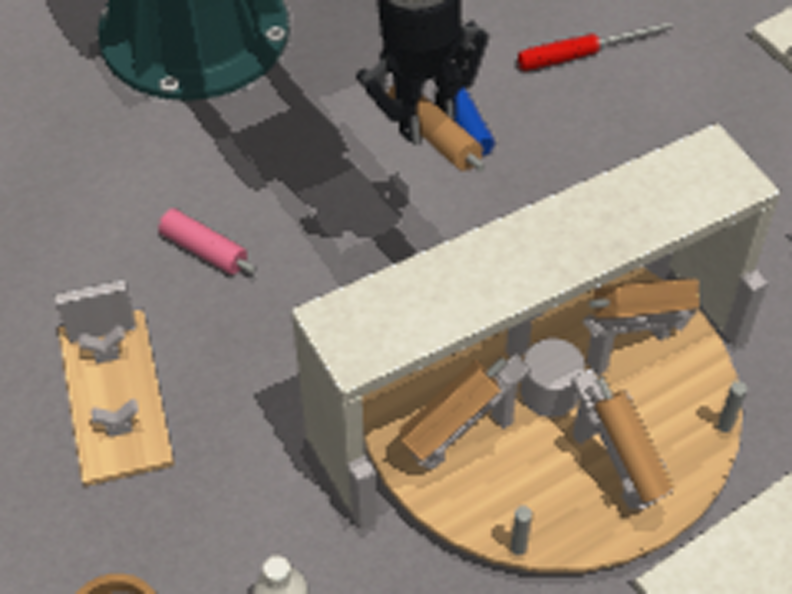

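View pics/top3.png

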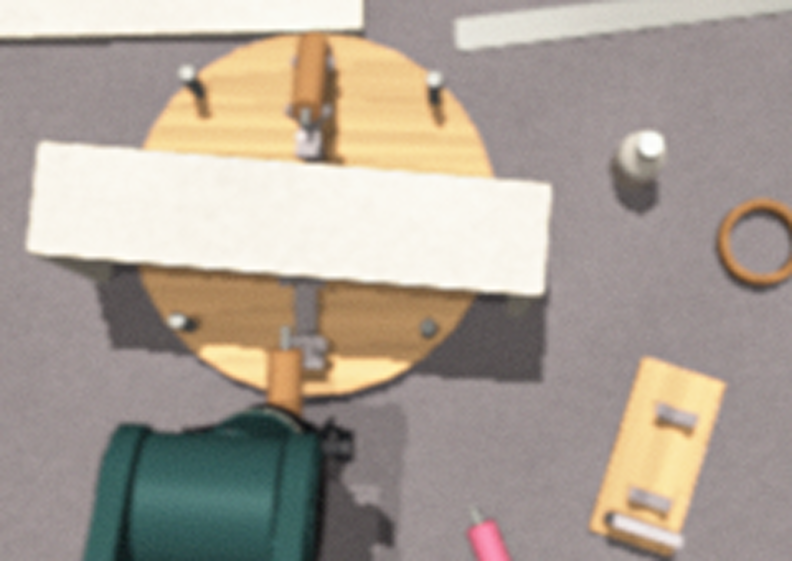

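The scene view shows the round leg held with its stud tip at (483,162), away from the robot. The other three legs are still in their pockets: (450,412), (632,440) and (650,298). I'll refine the cradle pose with saddle and plate points before placing.

```bash
cat > crad.py <<'E'
from h import *
T=lambda p:(np.array(p)-[420,0])/6.8+[320,205];S=lambda p:np.array(p)/7+[165,195]
# model points (x,y,z); x offset of plate face = p[3]
obs=[("t",(593,55),(95,45,12)),("t",(760,110),(95,-45,12)),("t",(487,413),(-95,45,12)),
("t",(658,177),(45,0,48)),("t",(603,350),(-45,0,48)),
("s",(330,458),(95,45,12)),("s",(143,500),(95,-45,12)),
("s",(165,350),(45,-20,51)),("s",(248,328),(45,20,51)),("s",(142,190),(-45,-20,51)),("s",(222,172),(-45,20,51)),
("t",(597,413),("p",0,84)),("s",(158,97),("p",0,84))]   # plate top centre (x = p3-6)
def W(p,m):
    m=np.array([p[3]-6 if m[0]=="p" else m[0],m[1],m[2]],float);c,s=np.cos(p[2]),np.sin(p[2])
    return [p[0]+c*m[0]-s*m[1],p[1]+s*m[0]+c*m[1],m[2]]
def f(p):
    r=[]
    for k,px,m in obs: r+=list((proj("top" if k=="t" else "scene",[W(p,m)])[0]-(T(px) if k=="t" else S(px)))*(1 if k=="t" else .8))
    return np.array(r)
r=least_squares(f,[417,-333,-.32,-70],loss="soft_l1",f_scale=.7)
if __name__=="__main__":
    print(r.x,f(r.x).reshape(-1,2).round(2).tolist())
    m=[r.x[3]+65,0,55];print("seat",W(r.x,m))
    p=get_ee_pos();print(p, "width",get_width())
    # predicted stud-side wood end & tip of held leg
    q=get_ee_rot();Rm=R.from_quat(np.array(q)[[1,2,3,0]]).as_matrix();g=p-18.7*Rm[:,2]
    e=.55-.45+.12;al=.22-.0; ax=np.cos(.22)*np.array([np.cos(-.0513),np.sin(-.0513),0])+[0,0,np.sin(.22)]
    P=[g+73*ax,g+93*ax];print("scene3",(proj("scene",P)-[160,120])*3.3,"top3",(proj("top",P)-[150,105])*3.3)
E
python3 crad.py
```

```text
[ 4.16816912e+02 -3.30604329e+02 -3.43036779e-01 -6.93386650e+01] [[-0.39, -0.51], [-0.18, -0.41], [-1.5, -0.7], [0.18, -0.8], [0.21, -0.64], [0.03, -1.36], [-0.77, -1.03], [-0.53, -0.6], [-0.12, -0.31], [-0.87, -0.25], [-0.44, -0.27], [0.25, -0.36], [-0.34, -0.97]]
seat [np.float64(412.73102820303245), np.float64(-329.1450259324475), np.float64(55.0)]
[450.01636356  35.10345439 201.28475947] width 30.914366877248046
scene3 [[466.88372353 151.73701652]
 [478.52440704 162.10717861]] top3 [[285.559855   350.97562575]
 [285.88142893 328.30775397]]
```

```bash
sed -i 's#/6.8+\[320,205\]#/6.8-.43+[320,205]#; s#/7+\[165,195\]#/7-.43+[165,195]#' crad.py
cat > place.py <<'E'
from crad import *
import sys
p=r.x;psi=p[2];seat=np.array(W(p,[p[3]+65,0,55]));xc=np.array([np.cos(psi),np.sin(psi),0]);print(p,seat)
q,z=ori(-.10,psi,1)
tc=lambda off,h:list(seat+(off-8)*xc+18.7*z+[0,0,h])
for o,h in((10,70),(10,6),(0,0)): print(np.round(inverse_kinematics(tc(o,h),list(q)),2))
if len(sys.argv)>1:
    movep(tc(10,70),list(q));move_l(tc(10,12),velocity=120);pause(.15);f0=get_force();print(get_time(),f0)
    for h in np.arange(10,-6.1,-1.):
        move_l(tc(10,h),velocity=40);f=get_force()-f0
        if f[2]>3: break
    print("down",h,f.round(1),get_ee_pos())
    f1=get_force()
    for o in np.arange(9,-8.1,-1.):
        move_l(tc(o,h),velocity=30);F=get_force();f=F-f1;print(o,(f@xc).round(1),F.round(1))
        if f@xc>6: break
    print("home",o,get_time(),get_width(),get_ee_pos())
    a=camera("scene")[195:275,165:225,::-1];b=camera("top")[205:280,320:376,::-1]
    a=cv2.resize(a,None,fx=7,fy=7,interpolation=cv2.INTER_CUBIC);b=cv2.resize(b,None,fx=6.8,fy=6.8,interpolation=cv2.INTER_CUBIC)
    im=np.zeros((600,800,3),np.uint8);im[:a.shape[0],:a.shape[1]]=a;im[:b.shape[0],420:420+b.shape[1]]=b[:,:380];cv2.imwrite("pics/c2.png",im)
E
python3 place.py && python3 place.py go | tail -30
```

```text
[ 4.16860342e+02 -3.30174491e+02 -3.42855299e-01 -6.87330633e+01] [ 413.34454804 -328.91951858   55.        ]
[-0.77  0.45  1.72 -0.05  1.06  1.17]
[-0.77  0.54  1.77 -0.05  0.92  1.17]
[-0.78  0.54  1.8  -0.05  0.89  1.17]
[ 4.16860342e+02 -3.30174491e+02 -3.42855299e-01 -6.87330633e+01] [ 413.34454804 -328.91951858   55.        ]
[-0.77  0.45  1.72 -0.05  1.06  1.17]
[-0.77  0.54  1.77 -0.05  0.92  1.17]
[-0.78  0.54  1.8  -0.05  0.89  1.17]
15.425 [ 0.3401178   0.64096565 -0.86181162]
down 1.0 [-2.4 -2.7  5.6] [ 413.56109321 -329.71284965   37.92890097]
9.0 3.9 [ 1.4 -3.9  5.8]
8.0 5.3 [ 2.5 -5.1  5.5]
7.0 5.8 [ 3.  -5.   5.1]
6.0 4.7 [ 2.5 -3.4  4.8]
5.0 5.8 [ 3.2 -4.9  5.6]
4.0 5.0 [ 2.4 -4.4  4.9]
3.0 5.1 [ 2.6 -4.5  6. ]
2.0 5.6 [ 2.9 -4.7  5.7]
1.0 5.5 [ 3.1 -4.   5.1]
0.0 5.6 [ 3.1 -4.4  5. ]
-1.0 4.9 [ 2.7 -3.3  4.9]
-2.0 5.9 [ 3.6 -3.7  5. ]
-3.0 5.5 [ 2.8 -4.6  4.8]
-4.0 5.1 [ 2.6 -4.   5.4]
-5.0 7.4 [ 5.1 -4.   4.2]
home -5.0 21.675 30.513306160504243 [ 401.41763889 -325.44819023   37.88811654]
```

Friction is steady at about 5.5 N, with a rise to 7.4 N at -5. I'll press slightly further to confirm contact, then let go and look.

```bash
cat > rel.py <<'E'
from h import *
psi=-.342855;xc=np.array([np.cos(psi),np.sin(psi),0]);p0=get_ee_pos();f1=get_force();print(f1@xc)
q,z=ori(-.10,psi,1)
base=p0.copy()
for d in np.arange(.5,4.1,.5):
    move_l(list(base-d*xc),velocity=20);F=get_force();print(d,round(F@xc,1),F.round(1))
    if F@xc>11.5: break
move_l(list(get_ee_pos()+.7*xc),velocity=20);print("eased",get_force().round(1),get_width())
ungrasp();pause(.2);print(get_force().round(1))
p=get_ee_pos();move_l(list(p-110*z),velocity=150);print(get_time())
a=camera("scene")[195:275,165:225,::-1];cv2.imwrite("pics/c3.png",cv2.resize(a,None,fx=7,fy=7,interpolation=cv2.INTER_CUBIC))
E
python3 rel.py
```

```text
7.136287661087268
0.5 3.9 [ 2.8 -3.8  3. ]
1.0 4.9 [ 4.4 -2.   2.4]
1.5 7.0 [ 6.5 -2.5  0.8]
2.0 7.5 [ 6.9 -2.7  0.8]
2.5 8.9 [ 8.8 -1.6 -0.4]
3.0 9.9 [ 9.8 -2.2 -1.3]
3.5 11.6 [11.4 -2.4 -1.5]
eased [-0.1 -3.1  4.5] 30.543778244057158
[ 0.8 -0.2  0.5]
25.55
```

View pics/c3.png

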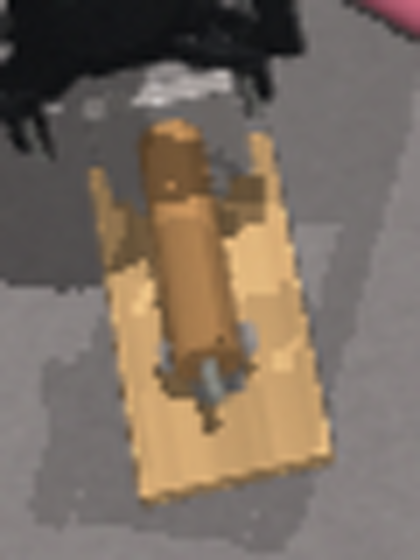

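The leg lies in the cradle: foot about (172,125), stud end about (212,362), with the plate partly hidden by the gripper. I'll compare with the projected seated pose.

Run:
```python
from crad import *
p=r.x
pr=lambda P:((proj("scene",P)-[165,195]+.43)*7).round(0).tolist()
f=p[3]
for d in(0,-4,-8):
    print(d,"foot top edge,foot axis,stud-end axis,stud-end top,tip",pr([W(p,[f+d,0,71]),W(p,[f+d,0,55]),W(p,[f+d+130,0,55]),W(p,[f+d+130,0,71]),W(p,[f+d+150,0,55])]))
print("plate top", pr([W(p,[f,35,84]),W(p,[f,-35,84])]),p)
c=get_ee_pos();print(c,get_force())
print("joint opts")
q,z=ori(-.1,p[2],1)
c=np.array(c); movep(list(c+[30,130,60]),list(q));print(get_time())
a=camera("scene")[190:275,160:225,::-1];b=camera("top")[205:280,320:376,::-1]
a=cv2.resize(a,None,fx=7,fy=7,interpolation=cv2.INTER_CUBIC)[:600,:455];b=cv2.resize(b,None,fx=6,fy=6,interpolation=cv2.INTER_CUBIC)
im=np.zeros((600,800,3),np.uint8);im[:a.shape[0],:a.shape[1]]=a;im[:b.shape[0],460:460+b.shape[1]]=b[:,:340];cv2.imwrite("pics/c4.png",im)
```

```text
0 foot top edge,foot axis,stud-end axis,stud-end top,tip [[166.0, 118.0], [172.0, 137.0], [211.0, 363.0], [205.0, 345.0], [218.0, 399.0]]
-4 foot top edge,foot axis,stud-end axis,stud-end top,tip [[165.0, 111.0], [171.0, 131.0], [210.0, 355.0], [204.0, 337.0], [216.0, 392.0]]
-8 foot top edge,foot axis,stud-end axis,stud-end top,tip [[163.0, 105.0], [169.0, 124.0], [209.0, 348.0], [203.0, 330.0], [215.0, 385.0]]
plate top [[235.0, 86.0], [87.0, 118.0]] [ 4.16860342e+02 -3.30174491e+02 -3.42855299e-01 -6.87330633e+01]
[ 411.59717637 -328.71302803  146.44627685] [-0.67331077  0.43345867 -0.55423178]
joint opts
26.2417
```

View pics/c4.png

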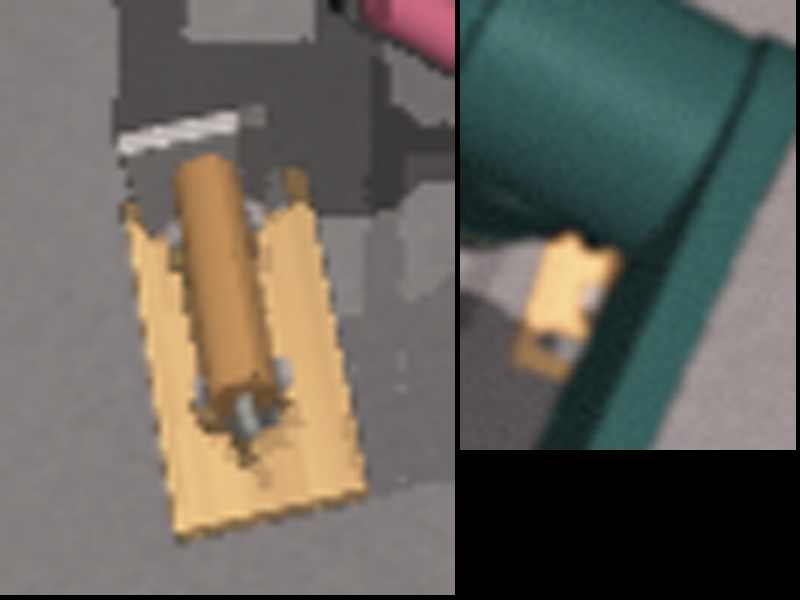

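The view is clear now. The leg lies in both saddles, with foot top (170,122) and stud end (210,358) in c3 coordinates. The fully-home prediction is (166,118) and (211,363), so it is home within about 2 mm. To make sure, I'll push the stud end gently along the axis with shut fingers, where real contact shows as a clear force step.

```bash
cat > push.py <<'E'
from crad import *
p=r.x;psi=p[2];xc=np.array([np.cos(psi),np.sin(psi),0]);q,z=ori(0,psi,1);f=p[3]
t=lambda x,h:W(p,[x,0,h])
close(20);movep(t(f+183,150),list(q));move_l(t(f+183,46),velocity=150);pause(.15);f0=get_force()
for x in np.arange(f+176,f+148,-1):
    move_l(t(x,46),velocity=30);F=(get_force()-f0)
    if abs(F@xc)>.4: print(round(x-f,1),F.round(1),round(F@xc,1))
    if F@xc>9: break
e=get_ee_pos();print("end",round((e-np.array(t(f,46)))@xc,1),get_time())
move_l(t(f+195,46),velocity=60);move_l(t(f+195,200),velocity=200)
movep([420,0,320],list(ori(0,0,1)[0]));print(get_time(),get_force().round(1))
a=camera("scene")[190:275,160:225,::-1];b=camera("top")[205:280,320:376,::-1]
a=cv2.resize(a,None,fx=7,fy=7,interpolation=cv2.INTER_CUBIC)[:600,:455];b=cv2.resize(b,None,fx=6,fy=6,interpolation=cv2.INTER_CUBIC)
im=np.zeros((600,800,3),np.uint8);im[:a.shape[0],:a.shape[1]]=a;im[:b.shape[0],460:460+b.shape[1]]=b[:,:340];cv2.imwrite("pics/c5.png",im)
E
python3 push.py
```

```text
175.0 [-0.4  0.7 -0.7] -0.6
173.0 [-1.5  0.1 -0. ] -1.4
172.0 [-0.6 -0.4  0.6] -0.4
169.0 [-0.2  0.7 -0.4] -0.5
168.0 [-1.2  0.5 -0. ] -1.3
166.0 [-0.8  0.2  0. ] -0.8
165.0 [-0.7 -0.   0.4] -0.6
164.0 [-0.4  0.2  0. ] -0.5
162.0 [-0.7  0.3  0.2] -0.8
159.0 [ 3.4 -1.1 -1.2] 3.6
158.0 [ 5.2 -1.8 -1. ] 5.5
157.0 [ 7.9 -2.5 -0.9] 8.3
156.0 [ 8.9 -3.7 -1.5] 9.6
end 160.1 34.2833
37.5083 [ 0.6 -1.5  0.2]
```

View pics/c5.png

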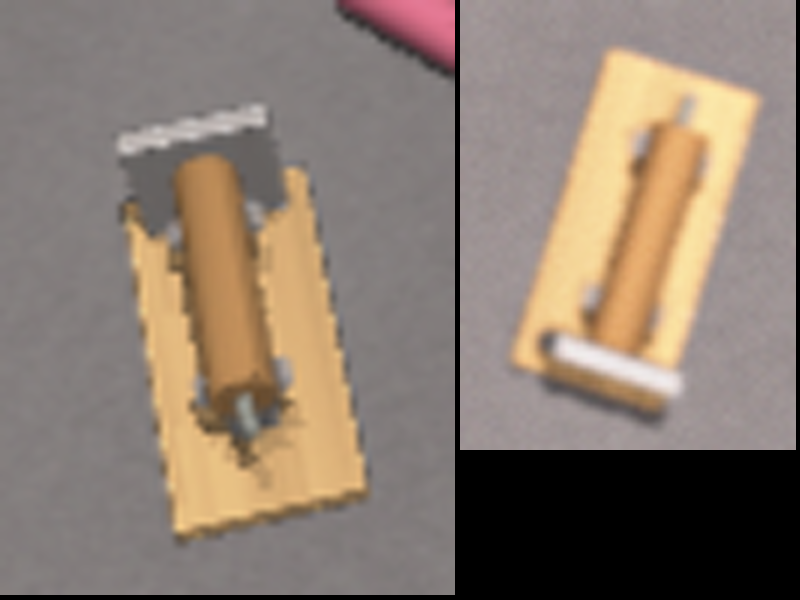

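The push force rose sharply at first contact with the leg not moving: the finger held at 160 mm, against about 161 expected when home. The last view shows the leg in both saddles with its foot against the plate at (620,350), so I'll hand in.

```bash
python3 -c "
from station import *
close_job();print(get_time())"
```

```text
the job is handed in; nothing more can be done
the job is handed in; nothing more can be done
```

The long round leg is in the V cradle with its foot against the stop plate, and I handed the job in at about 37.5 s of the 72 s allowed.

**What I did:** I gripped a post and turned the carousel 90° counter-clockwise, then took the leg with the gripper leaning back about 26°. I drew it out under the shelf edge, laid it in the cradle, slid it to the stop and let go. A last gentle push on the stud, about 10 N, made sure it was home.

**Last checks:**
- **Leg home:** On that final push the force rose at first contact and the fingers stopped at 160 mm, against about 161 mm expected for a leg that is home. The last picture shows it in both saddles, touching the plate, with the robot clear.
- **Forces:** The largest I read was about 12 N. I saw no sign of touching the shelf.
- **Other legs:** All three were in their pockets when I looked after lifting the leg out; I did not check them again at the end.
- **Bystanders:** The glue, tape and screwdriver looked undisturbed when I looked after lifting the leg out. The last picture covered only the cradle.

**Disagreements:**
- **Slide to the stop:** While the leg was still gripped, the force rose only slowly at the stop, so that step did not prove contact. That is why I added the final push.
- **Stop position:** My camera estimate of the stop was about 2 mm uncertain.
- **Pictures:** I viewed 11, one past the budget.

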